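Sort the mixed handful into the spool block, bobbin tray and presser-foot tray

ROBOT

A 6-joint arm with a two-finger parallel gripper is mounted at the origin on a cart in front of the work surface, level with it; the furniture and walls round the work are solid. World frame = base frame: x ahead of the robot, y to its left, z up, the work surface at z = 0. Lengths are in m, angles in rad, forces in N, time in s.
With the tool pointing down it reaches from about 0.3 to 0.95 m from the base axis. Payload 3.1 kg.
Tool frame: the origin (TCP) lies at the very end of the fingers, on their centre line; the grasp point (between the pads) lies 19 mm behind it; z points along the fingers, y is the line along which they close (so a half turn about z gives the same grasp; the last joint's range is limited). The gripper opens to 85 mm and grips with 20 to 120 N. Pads are 22 mm wide; open, the fingers measure 114 mm over their backs; the gripper's body (76 mm by 85 mm) begins 54 mm behind the grasp point. The pads swing forward as they close: fully open they stand 13 mm farther back than shut.
Start: joints at [-1.362, 0.308, 1.634, -0, 1.2, -0.07], TCP at [0.172, -0.601, 0.231] pointing down, gripper open.
Joint ranges: [-3.06, 3.06], [-0.79, 1.96], [0.05, 2.63], [-1.19, 4.34], [0.05, 2.64], [-2.94, 2.94]. Speed limits (rad/s): [2.79, 2.79, 3.14, 3.14, 3.14, 3.14].

INTERFACE

Orientations are given as [roll, pitch, yaw] about the fixed x, y, z axes, in that order (R = Rz(yaw) Ry(pitch) Rx(roll)).
In Python, from cell import * gives the robot as it stands.
- The arm moves only by the tool carry_out, never from a script. Its argument "increments" is a list that holds one entry, the list of rows, each a list of 5 numbers: the finger opening in m, from 0 to 0.0854, then the shift along the tool's x, y, z in m, then the turn about the tool's z in rad. A call has 1 to 12 rows; each row is the pose to reach, as a shift and turn from the pose commanded when the call began, along the tool's axes at that moment; what a row does not reach only later rows make up. A row lasts 1/12 s, in which the tool goes at most 41.7 mm and 7.16 degrees, less where a joint would pass 70% of its speed; a pose out of reach is approached as far as the arm can. A call with a gripper value outside its range is refused whole. The fingers move at their own pace and stop on an object; "grip_force" is the grip in N (left out, the last holds). Time passes only in rows, so rows that repeat a pose let the fingers close. It gives the time, the measured TCP pose, the force, the opening and the grip force at its end, in the units of the state.
- observe(): the state, without advancing time (a new reading comes with each control period).
- read_camera(name): name is "scene" or "top" or "wrist"; returns a dict with "image" (420x560x3 uint8, blue, green, red), "fx", "fy", "cx", "cy" (pixels), "k1" (the pictures are not rectified: a ray, as slopes to the right and down, at radius r is drawn at 1 + k1 r^2 times it, then the intrinsics apply), "eye" and "rotation" of the camera in the world. Camera axes: x right, y up, looking along -z (the intrinsics and any distortion apply to the point x, -y, -z); pixel columns grow to the right and rows downward; lengths in m; the calibration is good to about 2 mm. A picture is of the moment at which its call begins. There is no depth.
- close_job(): hands the job in; it is judged then, once.
The state is a dict: "t": time; "joint_positions": joint angles; "joint_vel": joint speeds; "joint_torque": joint torques, N m; "eef_pos": TCP position; "tcp_rot": TCP orientation; "wrist_force": force on the tool from outside, world axes, zero at the start; "ft_torque": the same for the moment, N m; "gripper_width": opening from 0.0 (shut) to 1.0 (fully open); "finger_force": force on a finger pad.
Only numpy, scipy, OpenCV 4.12 (cv2) and the standard library are available. Lean on these libraries where they do the work, as an engineer would, in place of code of your own. Each camera call takes 0.05 s, during which the arm holds its last target. There are 200 camera calls.

TASK

A mixed handful of sewing parts was left on the bench between the two machines: put each with its own kind. Stand the two loose thread spools upright in the two empty bores of the wooden spool block, lay the two loose bobbins flat in the two empty wells of the white bobbin tray, and lay the loose presser foot, sole down, in the empty bay of the presser-foot tray. Everything must rest fully down on the floor of its own bore, well or bay; do not shift or tip the oil bottle and the pin tin standing by.

Things in the scene. Friction and masses are not known exactly. Their poses are not given: they have to be found in the camera images.
- spool_a: loose thread spool standing upright: wound waist about 15 mm across between round white flanges, the lower 26 mm, the upper 22 mm in diameter; 42 mm tall (upper flange 35 to 42 mm above the underside). Belongs in the spool block. Origin: centre of its underside; z up its axis. Can be held by the upper flange, any way round. Colour has no meaning
- spool_b: loose thread spool standing upright: wound waist about 15 mm across between round white flanges, the lower 26 mm, the upper 22 mm in diameter; 42 mm tall (upper flange 35 to 42 mm above the underside). Belongs in the spool block. Origin: centre of its underside; z up its axis. Can be held by the upper flange, any way round. Colour has no meaning; same as spool_a, either may take either bore
- bobbin_a: loose machine bobbin lying flat: a low round reel, 21 mm in diameter, 11 mm high, with disc flanges. Belongs in the bobbin tray. Origin: centre of its underside; z up its axis. Held by its rim, any way round. Colour has no meaning
- bobbin_b: loose machine bobbin lying flat: a low round reel, 21 mm in diameter, 11 mm high, with disc flanges. Belongs in the bobbin tray. Origin: centre of its underside; z up its axis. Held by its rim, any way round. Colour has no meaning; same as bobbin_a, either may take either well
- foot: loose steel presser foot on its sole: sole 10 mm wide (x), 2 mm thick, 37 mm long (y -18 to +18 mm, thin toe at -y); upright shank 8 mm wide (x), 7 mm long (y +7 to +14 mm), top 20 mm above the underside. Belongs in the foot tray. Origin: underside, mid length; z up. Pick it by the shank at y = +10.5 mm, fingers closing along x
- spool_block: wooden block 55 (x) by 149 (y) by 16 mm high, fixed, turned up to 0.22 rad. Three round bores 42 mm across, 10 mm deep, centred at x = 0, y = -47, 0, +47 mm; bore floors 6 mm above the underside. The one at y = -47 holds a fixed spool 46 mm tall; those at 0 and +47 are empty. Origin: centre of its underside
- bobbin_tray: flat white plastic tray 51 (x) by 137 (y) by 8 mm high, fixed, turned up to 0.22 rad. Three round wells 38 mm across, 4 mm deep, centred at x = 0, y = -43, 0, +43 mm; well floors 4 mm above the underside, so bobbins stand 7 mm proud. The middle one holds a fixed bobbin; those at -43 and +43 are empty. Origin: centre of its underside
- foot_tray: low grey tray 62 (x) by 112 (y) by 10 mm high, fixed, turned up to 0.22 rad. Three oblong cork-floored bays 54 (x) by 32 mm (y) at y = -36, 0, +36 mm, floors 5 mm above the underside, 5 mm deep. Those at -36 and 0 hold fixed presser feet; that at +36 is empty. A foot lies lengthwise (its y along the tray's x), either way round. Origin: centre of its underside
- oil_bottle: a machine-oil bottle standing upright, 38 mm in diameter and 128 mm tall with a red spout; a loose bystander at the far right of the handful, not to be shifted or tipped. Origin: centre of its underside. (The fixed cream overlock machine to the left of the trays is 0.28 m high, its thread mast behind 0.45 m: come in round its front, raised and drawn back)
- tin: a shut teal pin tin, 71 by 94 by 27 mm high; a loose bystander at the near right of the handful, not to be shifted. Origin: centre of its underside

How it is judged:
At the end, for the whole second after the job is handed in: Loose spools upright in the block's two empty bores (centred within 11 mm, 3 mm of the floor, 0.12 rad); loose bobbins flat in the tray's two empty wells (12 mm, 2 mm, 0.1 rad), one in each; the loose foot sole down in its empty bay (13 mm, 2 mm, 0.12 rad); all at rest ((((x of spool_a in the frame of spool_block between -0.011 and 0.011 m and y of spool_a in the frame of spool_block between -0.011 and 0.011 m and z of spool_a in the frame of spool_block between 0.003 and 0.009 m and angle between spool_a's own z axis and vertical below 0.12 rad) and (x of spool_b in the frame of spool_block between -0.011 and 0.011 m and y of spool_b in the frame of spool_block between 0.036 and 0.058 m and z of spool_b in the frame of spool_block between 0.003 and 0.009 m and angle between spool_b's own z axis and vertical below 0.12 rad)) or ((x of spool_a in the frame of spool_block between -0.011 and 0.011 m and y of spool_a in the frame of spool_block between 0.036 and 0.058 m and z of spool_a in the frame of spool_block between 0.003 and 0.009 m and angle between spool_a's own z axis and vertical below 0.12 rad) and (x of spool_b in the frame of spool_block between -0.011 and 0.011 m and y of spool_b in the frame of spool_block between -0.011 and 0.011 m and z of spool_b in the frame of spool_block between 0.003 and 0.009 m and angle between spool_b's own z axis and vertical below 0.12 rad))) and (((x of bobbin_a in the frame of bobbin_tray between -0.012 and 0.012 m and y of bobbin_a in the frame of bobbin_tray between -0.055 and -0.031 m and z of bobbin_a in the frame of bobbin_tray between 0.002 and 0.006 m and angle between bobbin_a's own z axis and vertical below 0.1 rad) and (x of bobbin_b in the frame of bobbin_tray between -0.012 and 0.012 m and y of bobbin_b in the frame of bobbin_tray between 0.031 and 0.055 m and z of bobbin_b in the frame of bobbin_tray between 0.002 and 0.006 m and angle between bobbin_b's own z axis and vertical below 0.1 rad)) or ((x of bobbin_a in the frame of bobbin_tray between -0.012 and 0.012 m and y of bobbin_a in the frame of bobbin_tray between 0.031 and 0.055 m and z of bobbin_a in the frame of bobbin_tray between 0.002 and 0.006 m and angle between bobbin_a's own z axis and vertical below 0.1 rad) and (x of bobbin_b in the frame of bobbin_tray between -0.012 and 0.012 m and y of bobbin_b in the frame of bobbin_tray between -0.055 and -0.031 m and z of bobbin_b in the frame of bobbin_tray between 0.002 and 0.006 m and angle between bobbin_b's own z axis and vertical below 0.1 rad))) and x of foot in the frame of foot_tray between -0.013 and 0.013 m and y of foot in the frame of foot_tray between 0.023 and 0.049 m and z of foot in the frame of foot_tray between 0.003 and 0.007 m and angle between foot's own z axis and vertical below 0.12 rad and linear speed of each of spool_a, spool_b, bobbin_a, bobbin_b, foot below 0.02 m/s); the robot touches nothing.
It fails at once if the oil bottle is shifted by more than 15 mm or tipped (distance of oil_bottle from where it was at the start of the episode above 0.015 m or angle between oil_bottle's own z axis and vertical above 0.3 rad).
It fails at once if the pin tin is shifted by more than 15 mm (distance of tin from where it was at the start of the episode above 0.015 m).
It also fails if it takes over 109 s, if anything falls off the work surface, if the arm or the gripper's body presses on something with over 40 N, if the wrist force passes 120 N, or if a joint passes its speed limit or range.

## Working session

There is one attempt and no reset: what is moved stays moved. The work goes in short steps, Python scripts to look and compute and a tool call to move; the robot and the scene stay as the last step left them, time stands still between calls to the robot, and variables do not carry over. Pictures are saved under pics/ and viewed, at most 14 in all, crops included, and the job is handed in when it is done.

Besides the shell and the picture viewer there is one more tool, called after "Emit:" as name([rows], argument=value, ...), one row to a line, values as JSON. carry_out: Moves the arm, as the interface text tells. Its arguments: {"type":"object","properties":{"increments":{"type":"array","items":{"type":"array","items":{"type":"array","items":{"type":"number"}}}},"grip_force":{"type":"number"}},"required":["increments"]}

```bash
mkdir -p pics; ls; cat > h.py <<'E'
from cell import *
import numpy as np, cv2
from scipy.spatial.transform import Rotation as R
def snap(n,f):
    c=read_camera(n); cv2.imwrite('pics/'+f+'.png',c['image']); 
    np.savez('pics/'+f+'.npz',**c); return c
def load(f): return np.load('pics/'+f+'.npz')
def ray(c,u,v):
    x=(u-c['cx'])/c['fx'];y=(v-c['cy'])/c['fy'];a,b=x,y
    for _ in range(20):
        s=1+c['k1']*(a*a+b*b);a,b=x/s,y/s
    d=c['rotation']@np.array([a,-b,-1.]); return c['eye'],d/np.linalg.norm(d)
def atz(c,u,v,z):
    e,d=ray(c,u,v); return e+d*(z-e[2])/d[2]
def tri(*obs):
    A=np.zeros((3,3));B=np.zeros(3);L=[ray(*o) for o in obs]
    for e,d in L:
        P=np.eye(3)-np.outer(d,d);A+=P;B+=P@e
    p=np.linalg.solve(A,B);return p,[np.linalg.norm((np.eye(3)-np.outer(d,d))@(p-e)) for e,d in L]
def proj(c,p):
    q=c['rotation'].T@(np.array(p)-c['eye']);a,b=q[0]/-q[2],-q[1]/-q[2];s=1+c['k1']*(a*a+b*b)
    return c['cx']+c['fx']*a*s,c['cy']+c['fy']*b*s
E
python3 - <<'E'
from h import *
for n in('scene','top','wrist'):
    c=snap(n,n+'0');print(n,c['eye'],c['fx'],c['k1'],c['rotation'].round(3).tolist())
    cv2.imwrite('pics/'+n+'0b.png',cv2.resize(c['image'],(800,600),interpolation=cv2.INTER_CUBIC))
print(observe())
E
```

```text
pics
scene [-0.02318795 -0.00754637  0.62706543] 510.06763888512836 -0.0870606282155859 [0.822, 0.006, -2.175]
top [ 0.43279115 -0.35787591  0.90313846] 529.5249163660466 -0.13459097990560917 [0.056, -0.006, -1.562]
wrist [ 0.2522214  -0.57815471  0.37220406] 378.7821417227592 -0.10401877281376992 [-0.327, 0.003, -1.293]
{'t': 0.15, 'joint_positions': array([-1.36172926e+00,  3.08834253e-01,  1.63491393e+00, -2.22925748e-05,
        1.19971278e+00, -6.96894785e-02]), 'joint_vel': array([-0.0007111 , -0.0013176 , -0.00348073,  0.00048933,  0.00078871,
        0.00093837]), 'joint_torque': array([-1.74172606e-04, -4.15802693e+01, -2.77147454e+01, -1.42442150e-04,
        6.04809888e-03,  2.41767771e-05]), 'eef_pos': array([ 0.17181096, -0.600231  ,  0.23028326]), 'tcp_rot': array([-3.13972743e+00, -1.09386446e-04,  2.78764546e-01]), 'wrist_force': array([-0.07963177, -0.14996221,  0.27737154]), 'ft_torque': array([ 0.05643152, -0.04702376, -0.00829405]), 'finger_force': 0.0, 'gripper_width': 0.995754466980611}
```

```bash
sed -i "s/def load(f): return.*/def load(f):\n    c=dict(np.load('pics\/'+f+'.npz'));c['rotation']=R.from_euler('xyz',c['rotation']).as_matrix();return c/; s/np.savez('pics\/'+f+'.npz',\*\*c); return c/np.savez('pics\/'+f+'.npz',**c); return load(f)/" h.py; cat h.py | head -12
```

```text
from cell import *
import numpy as np, cv2
from scipy.spatial.transform import Rotation as R
def snap(n,f):
    c=read_camera(n); cv2.imwrite('pics/'+f+'.png',c['image']); 
    np.savez('pics/'+f+'.npz',**c); return load(f)
def load(f):
    c=dict(np.load('pics/'+f+'.npz'));c['rotation']=R.from_euler('xyz',c['rotation']).as_matrix();return c
def ray(c,u,v):
    x=(u-c['cx'])/c['fx'];y=(v-c['cy'])/c['fy'];a,b=x,y
    for _ in range(20):
        s=1+c['k1']*(a*a+b*b);a,b=x/s,y/s
```

View pics/top0b.png

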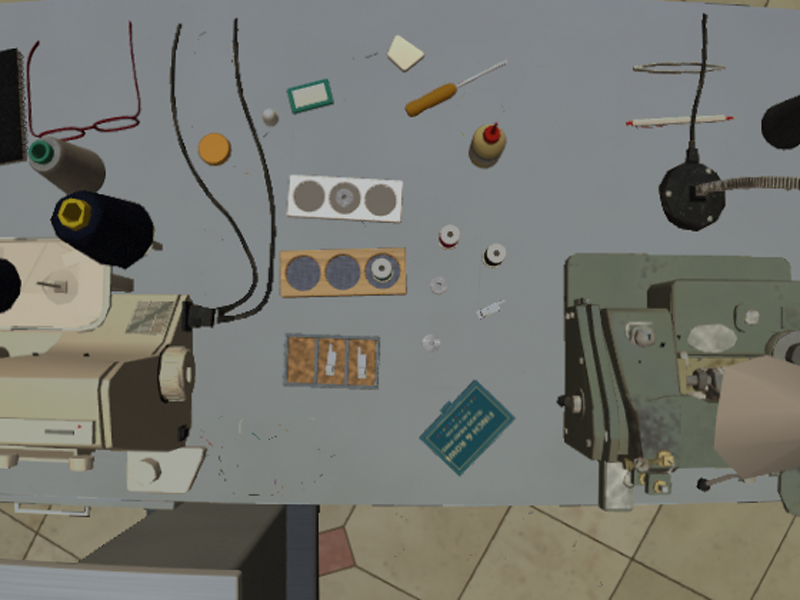

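View pics/scene0b.png

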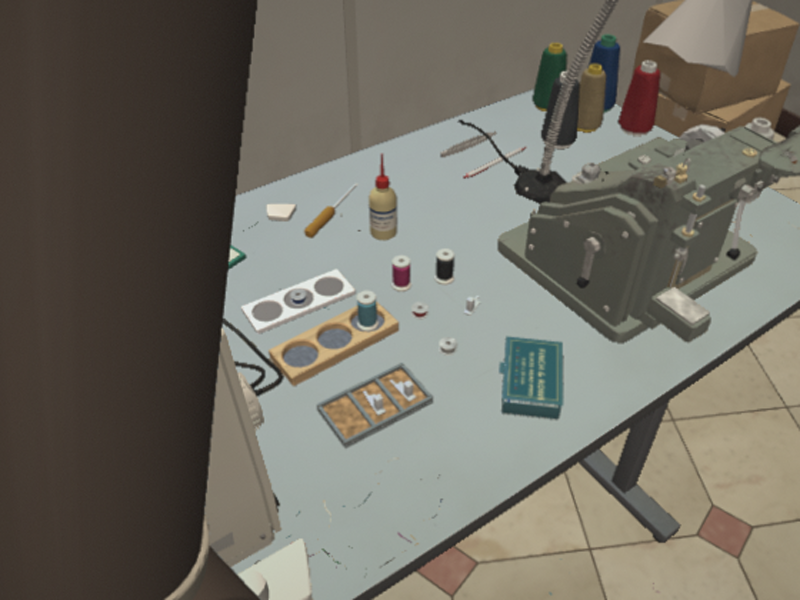

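```bash
python3 - <<'E'
from h import *
t=load('top0');s=load('scene0');w=load('wrist0')
print([np.round(proj(c,[.172,-.601,.23])) for c in(t,s,w)])
k=800/560
for n,a,b in [('spoolA',(450,231),(401,259)),('spoolB',(496,248),(446,254)),('bobA',(439,285),(420,306)),('bobB',(431,341),(448,342)),('blockspool',(382,267),(367,296)),('bottle',(490,130),(381,182))]:
    p,r=tri((t,a[0]/k,a[1]/k),(s,b[0]/k,b[1]/k));print(n,p.round(4),np.round(r,4))
i=cv2.imread('pics/top0.png')[110:290,190:370]
cv2.imwrite('pics/topc.png',cv2.resize(i,(600,600),interpolation=cv2.INTER_CUBIC))
i=cv2.imread('pics/scene0.png')[165:315,165:400]
cv2.imwrite('pics/scenec.png',cv2.resize(i,None,fx=3.4,fy=3.4,interpolation=cv2.INTER_CUBIC)[:600])
E
```

```text
[array([467., 441.]), array([574., 173.]), array([277., 283.])]
spoolA [ 0.5611 -0.4114  0.0416] [0.0015 0.0015]
spoolB [ 0.5417 -0.4662  0.0372] [0.003 0.003]
bobA [ 0.5017 -0.3997  0.0123] [0.0004 0.0004]
bobB [ 0.4351 -0.3913  0.01  ] [0.0011 0.0011]
blockspool [ 0.5182 -0.3336  0.0513] [0.0009 0.0009]
bottle [ 0.6686 -0.4533  0.0829] [0.0019 0.0019]
```

View pics/topc.png

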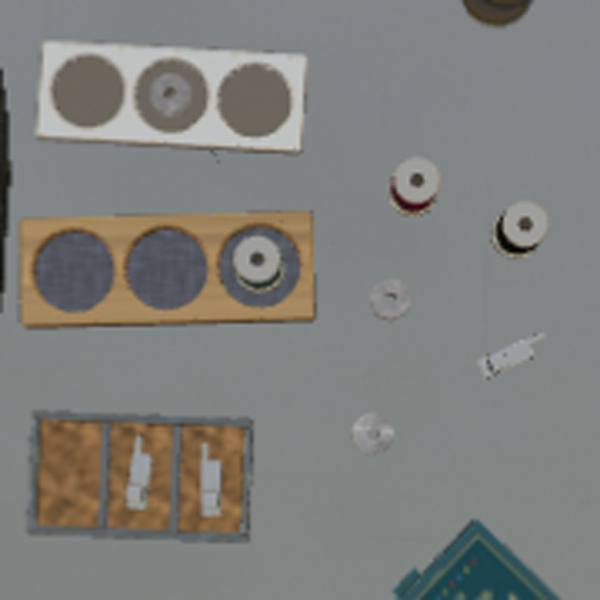

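View pics/scenec.png

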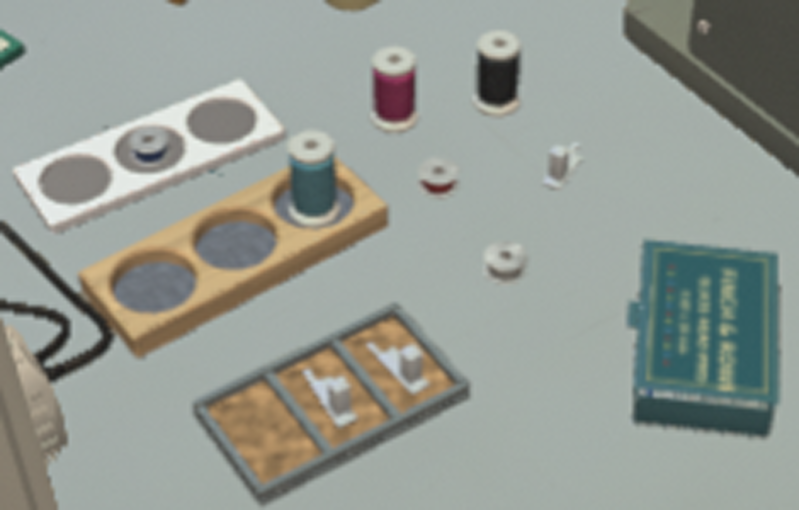

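View pics/wrist0b.png

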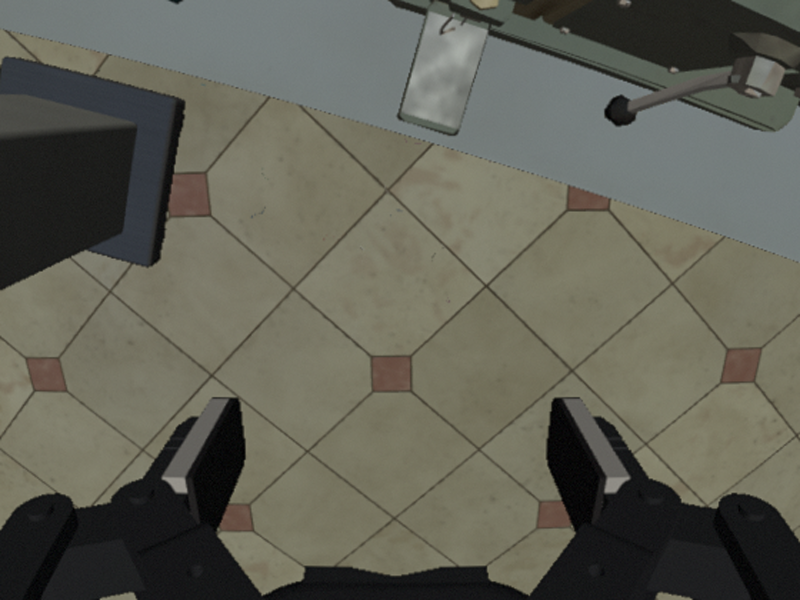

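```bash
cat > m.py <<'E'
from h import *
t=load('top0');s=load('scene0')
T=lambda a:(t,190+(a[0]+.5)/3.3333-.5,110+(a[1]+.5)/3.3333-.5)
S=lambda a:(s,165+(a[0]+.5)/3.4-.5,165+(a[1]+.5)/3.4-.5)
for n,a,b,z in [('spoolA',(417,180),(395,60),.042),('spoolB',(526,224),(500,43),.042),('bobA',(391,298),(438,170),.011),('bobB',(374,433),(505,253),.011),
 ('bore47',(74,271),(153,285),.016),('bore0',(166,268),(235,243),.016),('well43',(88,91),(75,180),.008),('well-43',(255,100),(221,120),.008),
 ('bay36',(70,475),(262,437),.01),('footshank',(490,363),(559,150),.02),('toe',(543,337),(577,150),.002),('blkcornerNR',(316,318),(388,210),.016),
 ('bayTL',(35,412),(198,407),.01),('bayBL',(28,535),(262,492),.01),('bayBR',(248,541),(468,382),.01),('bayTR',(252,420),(395,310),.01)]:
    p,r=tri(T(a),S(b));print(n,p.round(4),'res',round(r[0],4),'top@z',atz(*T(a),z)[:2].round(4),'scene@z',atz(*S(b),z)[:2].round(4))
E
python3 m.py
```

```text
spoolA [ 0.5583 -0.4105  0.0416] res 0.0008 top@z [ 0.5587 -0.4098] scene@z [ 0.5574 -0.4109]
spoolB [ 0.5371 -0.4642  0.0423] res 0.0007 top@z [ 0.5376 -0.4636] scene@z [ 0.5369 -0.465 ]
bobA [ 0.5026 -0.3992  0.0108] res 0.0005 top@z [ 0.5028 -0.3988] scene@z [ 0.5021 -0.3994]
bobB [ 0.4343 -0.3908  0.0118] res 0.0002 top@z [ 0.4344 -0.3907] scene@z [ 0.4347 -0.3914]
bore47 [ 0.5149 -0.2379  0.0117] res 0.0002 top@z [ 0.5146 -0.2383] scene@z [ 0.511  -0.2364]
bore0 [ 0.5166 -0.285   0.0119] res 0.0005 top@z [ 0.5165 -0.2849] scene@z [ 0.5127 -0.2835]
well43 [ 0.6085 -0.2426  0.0065] res 0.0003 top@z [ 0.6084 -0.2426] scene@z [ 0.6067 -0.2423]
well-43 [ 0.6042 -0.3288  0.0075] res 0.0003 top@z [ 0.6043 -0.3285] scene@z [ 0.6035 -0.3287]
bay36 [ 0.4115 -0.2361  0.0031] res 0.0002 top@z [ 0.4116 -0.2372] scene@z [ 0.4069 -0.2334]
footshank [ 0.4686 -0.4494  0.024 ] res 0.0019 top@z [ 0.4699 -0.4483] scene@z [ 0.4708 -0.4539]
toe [ 0.4843 -0.4784 -0.0031] res 0.0004 top@z [ 0.4843 -0.4774] scene@z [ 0.4799 -0.475 ]
blkcornerNR [ 0.4922 -0.3609  0.0116] res 0.0001 top@z [ 0.492  -0.3609] scene@z [ 0.4885 -0.3585]
bayTL [ 0.4426 -0.2192  0.0051] res 0.0013 top@z [ 0.4433 -0.2189] scene@z [ 0.4381 -0.2185]
bayBL [ 0.3808 -0.2168  0.0111] res 0.0005 top@z [ 0.381  -0.2162] scene@z [ 0.3812 -0.2175]
bayBR [ 0.3794 -0.3276  0.0106] res 0.0 top@z [ 0.3793 -0.3276] scene@z [ 0.3798 -0.3279]
bayTR [ 0.4403 -0.3289  0.0038] res 0.0002 top@z [ 0.4404 -0.329 ] scene@z [ 0.4356 -0.3259]
```

```bash
cat > go.py <<'E'
import sys
from h import *
def delta(x,y,z,yaw):
    o=observe();Rm=R.from_euler('xyz',o['tcp_rot']).as_matrix()
    d=Rm.T@(np.array([x,y,z])-o['eef_pos']);w=(yaw-o['tcp_rot'][2]+np.pi)%(2*np.pi)-np.pi
    return d.round(4),round(-w,3)
if __name__=='__main__':
    o=observe();print(o['t'],o['eef_pos'].round(4),o['tcp_rot'].round(3),o['joint_positions'].round(2))
    print(*delta(*map(float,sys.argv[1:])))
E
python3 go.py .25 -.42 .3 1.5708
```

```text
0.15 [ 0.1718 -0.6002  0.2303] [-3.14  -0.     0.279] [-1.36  0.31  1.63 -0.    1.2  -0.07]
[ 0.1248 -0.1519 -0.0694] -1.292
```

Emit:
carry_out([
  [[0.06,0.04,-0.08,-0.04,-0.1],[0.06,0.077,-0.166,-0.07,-0.25],[0.06,0.077,-0.166,-0.07,-0.37],[0.06,0.077,-0.166,-0.07,-0.5],[0.06,0.077,-0.166,-0.07,-0.62],[0.06,0.077,-0.166,-0.07,-0.74],[0.06,0.077,-0.166,-0.07,-0.86],[0.06,0.077,-0.166,-0.07,-0.98],[0.06,0.077,-0.166,-0.07,-1.1],[0.06,0.077,-0.166,-0.07,-1.2],[0.06,0.077,-0.166,-0.07,-1.29],[0.06,0.077,-0.166,-0.07,-1.29]],
])

```text
t: 1.15
eef_pos: [0.2002, -0.4198, 0.301]
tcp_rot: [-3.141, -0.001, 1.57]
wrist_force: [1.4, -0.6, -0.3]
gripper_width: 0.704
finger_force: 0.0
```

```bash
python3 go.py .48 -.42 .22 1.5708
```

```text
1.15 [ 0.2002 -0.4198  0.301 ] [-3.141e+00 -1.000e-03  1.570e+00] [-1.22 -0.07  1.91 -0.    1.3  -1.22]
[-2.000e-04  2.798e-01  8.090e-02] -0.0
```

Emit:
carry_out([
  [[0.06,0,0.04,0,0],[0.06,0,0.08,0,0],[0.06,0,0.12,0.01,0],[0.06,0,0.16,0.02,0],[0.06,0,0.2,0.04,0],[0.06,0,0.24,0.06,0],[0.06,0,0.28,0.08,0],[0.06,0,0.28,0.08,0],[0.06,0,0.28,0.08,0],[0.06,0,0.28,0.08,0]],
])

```text
t: 1.98
eef_pos: [0.4797, -0.4203, 0.2205]
tcp_rot: [-3.139, -0.001, 1.569]
wrist_force: [-0.1, -0.2, -0.5]
gripper_width: 0.702
finger_force: 0.0
```

```bash
python3 - <<'E'
from h import *
c=snap('wrist','w1')
for n,p in dict(A=[.5583,-.4105,.042],B=[.537,-.4642,.042],a=[.5026,-.399,.011],b=[.4345,-.391,.011],f=[.47,-.4495,.02],toe=[.484,-.477,.002]).items(): print(n,np.round(np.array(proj(c,p))*800/560))
cv2.imwrite('pics/w1b.png',cv2.resize(c['image'],(800,600),interpolation=cv2.INTER_CUBIC))
E
python3 go.py .537 -.4645 .1 1.5708
```

```text
A [524. 238.]
B [485. 320.]
a [430. 210.]
b [325. 198.]
f [381. 288.]
toe [401. 317.]
2.0333 [ 0.4794 -0.4209  0.2217] [-3.141  0.     1.568] [-0.79  0.34  1.61 -0.    1.19 -0.79]
[-0.0434  0.0578  0.1216] -0.003
```

View pics/w1b.png

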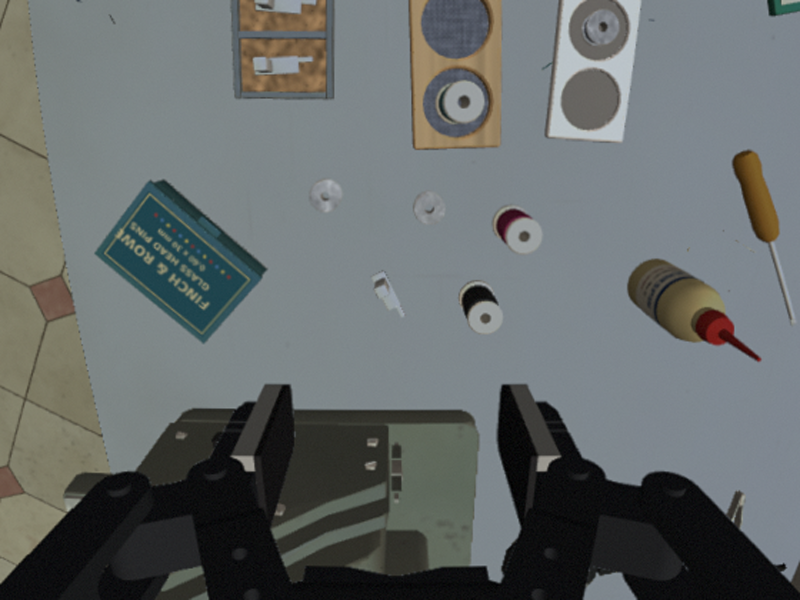

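Emit:
carry_out([
  [[0.045,-0.02,0.03,0.02,0],[0.045,-0.0435,0.058,0.04,0],[0.045,-0.0435,0.058,0.07,0],[0.045,-0.0435,0.058,0.1,0],[0.045,-0.0435,0.058,0.13,0],[0.045,-0.0435,0.058,0.15,0],[0.045,-0.0435,0.058,0.165,0],[0.045,-0.0435,0.058,0.18,0],[0.045,-0.0435,0.058,0.19,0],[0.045,-0.0435,0.058,0.199,0],[0.045,-0.0435,0.058,0.199,0],[0.045,-0.0435,0.058,0.199,0]],
])

```text
t: 3.03
eef_pos: [0.5384, -0.4645, 0.0227]
tcp_rot: [3.141, 0.0, 1.569]
wrist_force: [-0.3, 0.2, -0.3]
gripper_width: 0.526
finger_force: 0.0
```

Emit:
carry_out([
  [[0.01,0,0,0,0],[0.01,0,0,0,0],[0.01,0,0,0,0],[0.01,0,0,0,0],[0.01,0,0,0,0],[0.01,0,0,0,0],[0.01,0,0,-0.02,0],[0.01,0,0,-0.05,0],[0.01,0,0,-0.08,0],[0.01,0,0,-0.08,0]],
], grip_force=30)

```text
t: 3.87
eef_pos: [0.5418, -0.4675, 0.1094]
tcp_rot: [3.133, 0.008, 1.569]
wrist_force: [1.1, -0.9, 0.8]
gripper_width: 0.214
finger_force: 29.3
```

```bash
python3 go.py .515 -.238 .1 1.5708
```

```text
3.8667 [ 0.5418 -0.4675  0.1094] [3.133 0.008 1.569] [-0.77  0.59  1.49  0.    1.05 -0.77]
[ 0.2295 -0.0274  0.0073] -0.002
```

```bash
python3 - <<'E'
from h import *
c=snap('wrist','w2');o=observe();print(o['gripper_width'],o['eef_pos'],o['wrist_force'])
cv2.imwrite('pics/w2b.png',cv2.resize(c['image'][220:420,150:420],None,fx=2.9,fy=2.9,interpolation=cv2.INTER_CUBIC))
E
```

```text
0.21223143266234057 [ 0.54084678 -0.46663942  0.10690123] [ 0.00551466 -0.19790535  0.59175329]
```

View pics/w2b.png

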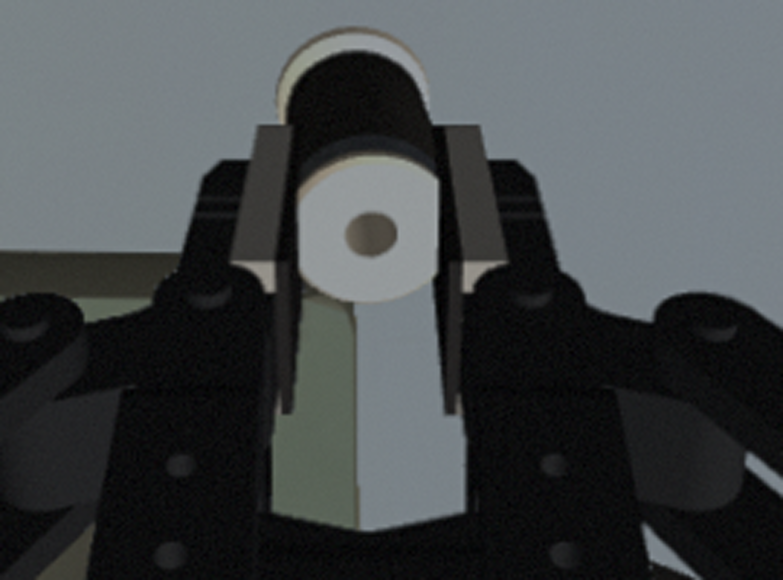

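Emit:
carry_out([
  [[0.01,0.03,-0.003,-0.02,0],[0.01,0.065,-0.007,-0.02,0],[0.01,0.1,-0.011,-0.02,0],[0.01,0.135,-0.015,-0.02,0],[0.01,0.17,-0.019,-0.02,0],[0.01,0.2,-0.023,-0.02,0],[0.01,0.222,-0.026,-0.02,0],[0.01,0.2285,-0.026,0,0],[0.01,0.2285,-0.026,0.01,0],[0.01,0.2285,-0.026,0.02,0],[0.01,0.2285,-0.026,0.02,0],[0.01,0.2285,-0.026,0.02,0]],
])

```text
t: 4.92
eef_pos: [0.5119, -0.2362, 0.0809]
tcp_rot: [-3.139, -0.001, 1.568]
wrist_force: [0.3, 0.3, -0.0]
gripper_width: 0.214
finger_force: 29.4
```

```bash
python3 go.py .515 -.238 .030 1.5708
```

```text
4.9167 [ 0.5119 -0.2362  0.0809] [-3.139e+00 -1.000e-03  1.568e+00] [-0.51  0.38  1.88 -0.    0.88 -0.51]
[-0.0019  0.0032  0.0509] -0.003
```

Emit:
carry_out([
  [[0.01,-0.001,0.003,0.02,0],[0.01,-0.001,0.003,0.035,0],[0.01,-0.001,0.003,0.045,0],[0.01,-0.001,0.003,0.05,0],[0.01,-0.001,0.003,0.051,0],[0.01,-0.001,0.003,0.051,0]],
])

```text
t: 5.42
eef_pos: [0.5158, -0.2371, 0.0313]
tcp_rot: [3.142, -0.0, 1.568]
wrist_force: [-0.2, 0.2, -0.6]
gripper_width: 0.211
finger_force: 29.4
```

```bash
python3 - <<'E'
from h import *
c=snap('wrist','w3');o=observe();print(o['gripper_width'],o['eef_pos'],o['wrist_force'])
cv2.imwrite('pics/w3b.png',cv2.resize(c['image'][160:400,130:450],None,fx=2.5,fy=2.5,interpolation=cv2.INTER_CUBIC))
E
```

```text
0.21336497303342183 [ 0.5161754  -0.23723837  0.03182133] [-0.20508168 -0.13425788  0.4796659 ]
```

View pics/w3b.png

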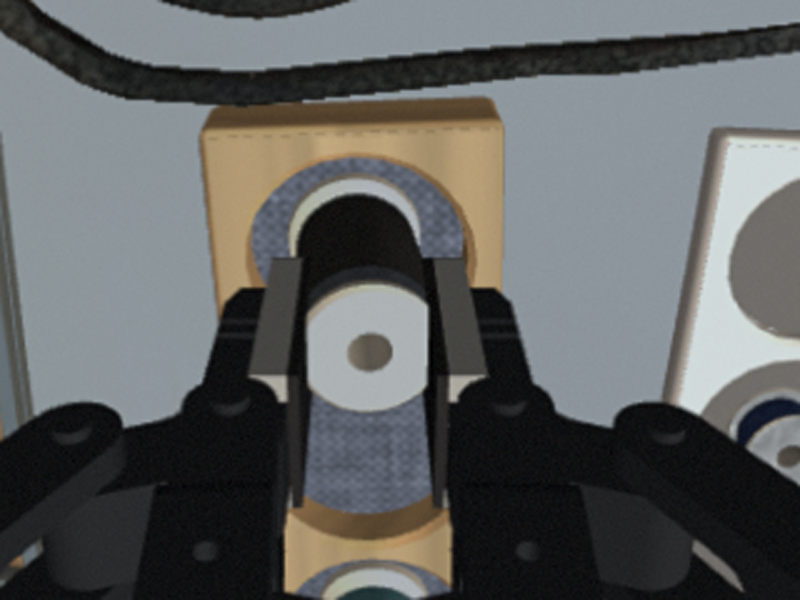

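Emit:
carry_out([
  [[0.01,0,0,0.002,0],[0.01,0,0,0.003,0],[0.01,0,0,0.003,0],[0.01,0,0,0.003,0]],
])

```text
t: 5.8
eef_pos: [0.5167, -0.2373, 0.0297]
tcp_rot: [3.14, 0.001, 1.569]
wrist_force: [-0.6, -0.1, 5.5]
gripper_width: 0.214
finger_force: 29.7
```

Emit:
carry_out([
  [[0.045,0,0,0,0],[0.045,0,0,0,0],[0.045,0,0,0,0],[0.045,0,0,0,0],[0.045,0,0,-0.02,0],[0.045,0,0,-0.05,0],[0.045,0,0,-0.08,0],[0.045,-0.03,0,-0.1,0],[0.045,-0.06,0.02,-0.1,0],[0.045,-0.1,0.03,-0.1,0],[0.045,-0.135,0.042,-0.1,0],[0.045,-0.17,0.042,-0.1,0]],
])

```text
t: 6.8
eef_pos: [0.5594, -0.4085, 0.1286]
tcp_rot: [3.139, 0.001, 1.57]
wrist_force: [0.8, 0.3, -0.3]
gripper_width: 0.524
finger_force: 0.0
```

```bash
python3 go.py .558 -.4105 .0225 1.5708
```

```text
6.8 [ 0.5594 -0.4085  0.1286] [3.139e+00 1.000e-03 1.570e+00] [-0.69  0.53  1.53  0.    1.07 -0.69]
[-0.0019 -0.0016  0.1061] -0.001
```

Emit:
carry_out([
  [[0.045,-0.002,-0.0015,0.03,0],[0.045,-0.002,-0.0015,0.06,0],[0.045,-0.002,-0.0015,0.08,0],[0.045,-0.002,-0.0015,0.095,0],[0.045,-0.002,-0.0015,0.105,0],[0.045,-0.002,-0.0015,0.105,0],[0.01,-0.002,-0.0015,0.105,0],[0.01,-0.002,-0.0015,0.105,0],[0.01,-0.002,-0.0015,0.105,0],[0.01,-0.002,-0.0015,0.105,0],[0.01,-0.002,-0.0015,0.105,0],[0.01,-0.002,-0.0015,0.105,0]],
], grip_force=30)

```text
t: 7.8
eef_pos: [0.5571, -0.4096, 0.0251]
tcp_rot: [3.139, 0.002, 1.569]
wrist_force: [1.4, 0.3, 4.4]
gripper_width: 0.217
finger_force: 29.4
```

Emit:
carry_out([
  [[0.01,0,0,-0.02,0],[0.01,0,0,-0.05,0],[0.01,0,0,-0.08,0],[0.01,0.03,-0.01,-0.1,0],[0.01,0.06,-0.02,-0.1,0],[0.01,0.09,-0.03,-0.1,0],[0.01,0.12,-0.04,-0.1,0],[0.01,0.126,-0.04,-0.1,0],[0.01,0.126,-0.04,-0.08,0],[0.01,0.126,-0.04,-0.06,0],[0.01,0.126,-0.04,-0.06,0],[0.01,0.126,-0.04,-0.06,0]],
])

```text
t: 8.8
eef_pos: [0.515, -0.2822, 0.0822]
tcp_rot: [-3.139, -0.002, 1.569]
wrist_force: [0.6, -0.9, -0.3]
gripper_width: 0.214
finger_force: 29.4
```

```bash
python3 go.py .517 -.285 .030 1.5708
```

```text
8.8 [ 0.515  -0.2822  0.0822] [-3.139e+00 -2.000e-03  1.569e+00] [-0.58  0.42  1.82 -0.    0.91 -0.57]
[-0.0029  0.0021  0.0522] -0.002
```

Emit:
carry_out([
  [[0.01,-0.002,0.002,0.02,0],[0.01,-0.002,0.002,0.035,0],[0.01,-0.002,0.002,0.045,0],[0.01,-0.002,0.002,0.05,0],[0.01,-0.002,0.002,0.052,0],[0.01,-0.002,0.002,0.053,0],[0.01,-0.002,0.002,0.053,0],[0.01,-0.002,0.002,0.053,0]],
])

```text
t: 9.47
eef_pos: [0.5189, -0.2852, 0.0312]
tcp_rot: [3.14, 0.001, 1.569]
wrist_force: [1.4, -1.1, -0.1]
gripper_width: 0.216
finger_force: 29.5
```

Emit:
carry_out([
  [[0.01,0,0,0.001,0],[0.01,0,0,0.002,0],[0.01,0,0,0.003,0],[0.01,0,0,0.003,0]],
])

```text
t: 9.8
eef_pos: [0.5196, -0.2857, 0.0308]
tcp_rot: [3.139, 0.002, 1.569]
wrist_force: [-4.7, 2.1, 15.6]
gripper_width: 0.212
finger_force: 30.1
```

Emit:
carry_out([
  [[0.04,0,0,-0.002,0],[0.04,0,0,-0.002,0],[0.04,0,0,-0.002,0],[0.04,0,0,-0.002,0],[0.04,0,0,-0.02,0],[0.04,0,0,-0.05,0],[0.04,0,0,-0.08,0],[0.04,-0.04,0,-0.09,0],[0.04,-0.075,-0.01,-0.08,0],[0.04,-0.113,-0.017,-0.06,0],[0.04,-0.113,-0.017,-0.04,0],[0.04,-0.113,-0.017,-0.03,0]],
])

```text
t: 10.8
eef_pos: [0.4989, -0.3988, 0.0547]
tcp_rot: [-3.139, -0.002, 1.566]
wrist_force: [-1.1, 1.1, -0.9]
gripper_width: 0.468
finger_force: 0.0
```

```bash
python3 go.py .5026 -.399 .006 1.5708
```

```text
10.8 [ 0.4989 -0.3988  0.0547] [-3.139e+00 -2.000e-03  1.566e+00] [-0.74  0.54  1.7  -0.    0.9  -0.74]
[-0.0002  0.0038  0.0487] -0.005
```

Emit:
carry_out([
  [[0.04,0,0.002,0.02,0],[0.04,0,0.002,0.035,0],[0.04,0,0.002,0.044,0],[0.04,0,0.002,0.048,0],[0.04,0,0.002,0.048,0],[0.04,0,0.002,0.048,0]],
])

```text
t: 11.3
eef_pos: [0.5033, -0.3974, 0.0096]
tcp_rot: [3.141, 0.0, 1.57]
wrist_force: [-0.2, -0.8, -0.1]
gripper_width: 0.474
finger_force: 0.0
```

```bash
python3 go.py .5026 -.399 .006 1.5708;python3 - <<'E'
from h import *
c=snap('wrist','w4')
cv2.imwrite('pics/w4b.png',cv2.resize(c['image'][160:400,130:450],None,fx=2.5,fy=2.5,interpolation=cv2.INTER_CUBIC))
E
```

```text
11.3 [ 0.5033 -0.3974  0.0096] [3.141 0.    1.57 ] [-0.74  0.61  1.7   0.    0.83 -0.74]
[-0.0016 -0.0007  0.0036] -0.001
```

View pics/w4b.png

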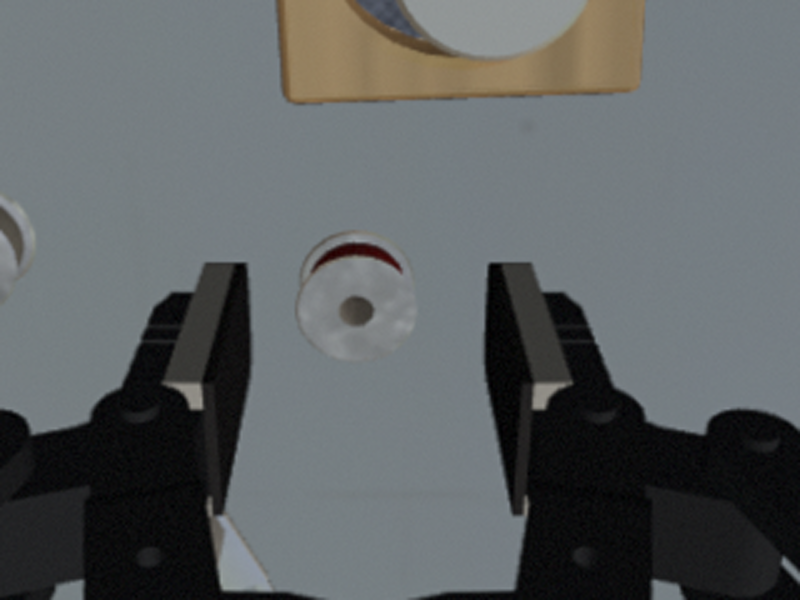

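Emit:
carry_out([
  [[0.04,-0.001,-0.001,0.003,0],[0.04,-0.001,-0.001,0.003,0],[0.04,-0.001,-0.001,0.003,0],[0.01,-0.001,-0.001,0.003,0],[0.01,-0.001,-0.001,0.003,0],[0.01,-0.001,-0.001,0.003,0],[0.01,-0.001,-0.001,0.003,0],[0.01,-0.001,-0.001,0.003,0],[0.01,-0.001,-0.001,0.003,0],[0.01,-0.001,-0.001,0.003,0]],
], grip_force=25)

```text
t: 12.18
eef_pos: [0.502, -0.3989, 0.0067]
tcp_rot: [3.141, 0.0, 1.569]
wrist_force: [-0.4, 2.0, 4.9]
gripper_width: 0.188
finger_force: 24.4
```

Emit:
carry_out([
  [[0.01,0,0,-0.02,0],[0.01,0,0,-0.05,0],[0.01,0,0,-0.08,0],[0.01,0.02,0.015,-0.1,0],[0.01,0.045,0.035,-0.1,0],[0.01,0.075,0.053,-0.1,0],[0.01,0.105,0.073,-0.1,0],[0.01,0.135,0.093,-0.1,0],[0.01,0.156,0.106,-0.1,0],[0.01,0.156,0.106,-0.08,0],[0.01,0.156,0.106,-0.05,0],[0.01,0.156,0.106,-0.05,0]],
])

```text
t: 13.18
eef_pos: [0.604, -0.2398, 0.05]
tcp_rot: [-3.132, -0.005, 1.57]
wrist_force: [-2.3, 1.3, -0.9]
gripper_width: 0.188
finger_force: 24.5
```

```bash
python3 go.py .6085 -.2425 .0115 1.5708
```

```text
13.1833 [ 0.604  -0.2398  0.05  ] [-3.132 -0.005  1.57 ] [-0.44  0.57  1.67  0.    0.92 -0.44]
[-0.0029  0.0049  0.0385] -0.0
```

Emit:
carry_out([
  [[0.01,0,0.001,0,0],[0.01,0,0.001,0.01,0],[0.01,0,0.001,0.02,0],[0.01,0,0.001,0.03,0],[0.01,0,0.001,0.038,0],[0.01,0,0.001,0.042,0],[0.01,0,0.001,0.042,0],[0.01,0,0.001,0.042,0]],
])

```text
t: 13.85
eef_pos: [0.6089, -0.2429, 0.0139]
tcp_rot: [-3.141, -0.0, 1.569]
wrist_force: [-0.6, -0.4, -0.7]
gripper_width: 0.184
finger_force: 24.5
```

```bash
python3 go.py .6085 -.2425 .0115 1.5708;python3 - <<'E'
from h import *
c=snap('wrist','w5');print(observe()['wrist_force'])
cv2.imwrite('pics/w5b.png',cv2.resize(c['image'][160:400,130:450],None,fx=2.5,fy=2.5,interpolation=cv2.INTER_CUBIC))
E
```

```text
13.85 [ 0.6089 -0.2429  0.0139] [-3.141 -0.     1.569] [-0.45  0.63  1.66  0.    0.85 -0.44]
[ 0.0004 -0.0004  0.0024] -0.002
[-0.13852784 -0.21182983  0.14933159]
```

View pics/w5b.png

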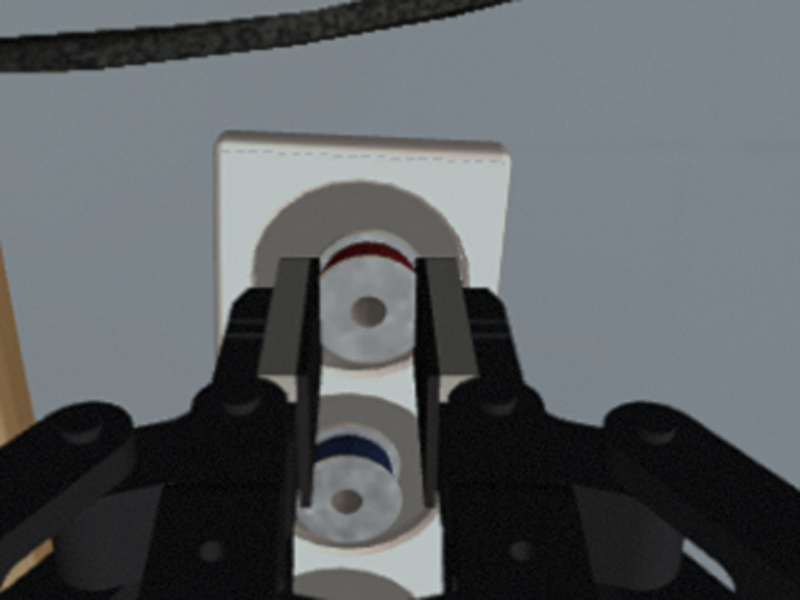

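Emit:
carry_out([
  [[0.01,0.001,-0.001,0.001,0],[0.01,0.001,-0.001,0.002,0],[0.01,0.001,-0.001,0.003,0],[0.01,0.001,-0.001,0.003,0]],
])

```text
t: 14.23
eef_pos: [0.6082, -0.2418, 0.0114]
tcp_rot: [3.141, 0.0, 1.569]
wrist_force: [-1.3, 0.8, -0.2]
gripper_width: 0.185
finger_force: 24.5
```

Emit:
carry_out([
  [[0.034,0,0,0,0],[0.034,0,0,0,0],[0.034,0,0,0,0],[0.034,0,0,-0.005,0],[0.034,0,0,-0.03,0],[0.034,0,0,-0.06,0],[0.034,0,0,-0.09,0],[0.034,-0.02,-0.02,-0.11,0],[0.034,-0.045,-0.05,-0.11,0],[0.034,-0.07,-0.08,-0.11,0],[0.034,-0.095,-0.11,-0.11,0],[0.034,-0.12,-0.14,-0.1,0]],
])

```text
t: 15.23
eef_pos: [0.4683, -0.3638, 0.1142]
tcp_rot: [3.137, 0.004, 1.57]
wrist_force: [0.5, -1.0, -0.2]
gripper_width: 0.401
finger_force: 0.0
```

```bash
python3 go.py .4345 -.391 .007 1.5708
```

```text
15.2333 [ 0.4683 -0.3638  0.1142] [3.137 0.004 1.57 ] [-0.73  0.38  1.8  -0.    0.96 -0.73]
[-0.0268 -0.0343  0.1072] -0.001
```

Emit:
carry_out([
  [[0.04,-0.015,-0.02,0.03,0],[0.04,-0.028,-0.034,0.055,0],[0.04,-0.028,-0.034,0.075,0],[0.04,-0.028,-0.034,0.09,0],[0.04,-0.028,-0.034,0.096,0],[0.04,-0.028,-0.034,0.096,0],[0.04,-0.028,-0.034,0.096,0],[0.04,-0.028,-0.034,0.096,0]],
])

```text
t: 15.9
eef_pos: [0.4351, -0.3903, 0.0167]
tcp_rot: [3.14, 0.002, 1.569]
wrist_force: [0.3, -0.2, 1.3]
gripper_width: 0.467
finger_force: 0.0
```

```bash
python3 go.py .4345 -.391 .007 1.5708;python3 - <<'E'
from h import *
c=snap('wrist','w6')
print(np.array(proj(c,[.4345,-.391,.011])),proj(c,observe()['eef_pos']))
E
```

```text
15.9 [ 0.4351 -0.3903  0.0167] [3.140e+00 2.000e-03 1.569e+00] [-0.81  0.52  1.85 -0.    0.78 -0.8 ]
[-0.0007 -0.0006  0.0097] -0.001
[273.81874576 276.37481258] (np.float64(275.40156598427143), np.float64(281.8349779587222))
```

Positions agree; go down and close.

Emit:
carry_out([
  [[0.04,-0.001,-0.0005,0.005,0],[0.04,-0.001,-0.0005,0.009,0],[0.04,-0.001,-0.0005,0.009,0],[0.04,-0.001,-0.0005,0.009,0],[0.01,-0.001,-0.0005,0.009,0],[0.01,-0.001,-0.0005,0.009,0],[0.01,-0.001,-0.0005,0.009,0],[0.01,-0.001,-0.0005,0.009,0],[0.01,-0.001,-0.0005,0.009,0],[0.01,-0.001,-0.0005,0.009,0],[0.01,-0.001,-0.0005,0.009,0]],
], grip_force=25)

```text
t: 16.87
eef_pos: [0.4333, -0.3906, 0.0064]
tcp_rot: [-3.142, -0.0, 1.569]
wrist_force: [-1.0, 0.9, 3.0]
gripper_width: 0.189
finger_force: 24.4
```

Emit:
carry_out([
  [[0.01,0,0,-0.02,0],[0.01,0,0,-0.05,0],[0.01,0,0,-0.08,0],[0.01,0.005,0.02,-0.1,0],[0.01,0.015,0.05,-0.105,0],[0.01,0.025,0.08,-0.105,0],[0.01,0.036,0.11,-0.105,0],[0.01,0.048,0.14,-0.105,0],[0.01,0.062,0.17,-0.105,0],[0.01,0.062,0.17,-0.09,0],[0.01,0.062,0.17,-0.06,0],[0.01,0.062,0.17,-0.04,0]],
])

```text
t: 17.87
eef_pos: [0.6038, -0.3281, 0.0445]
tcp_rot: [-3.141, 0.0, 1.57]
wrist_force: [-0.8, -0.4, -1.0]
gripper_width: 0.189
finger_force: 24.5
```

Emit:
carry_out([
  [[0.01,0,0,0,0],[0.01,0,0,0,0],[0.01,0,0,0.01,0],[0.01,0,0,0.02,0],[0.01,0,0,0.028,0],[0.01,0,0,0.028,0],[0.01,0,0,0.028,0]],
])

```text
t: 18.45
eef_pos: [0.6029, -0.3287, 0.0177]
tcp_rot: [-3.141, -0.001, 1.569]
wrist_force: [0.9, 0.5, -0.2]
gripper_width: 0.187
finger_force: 24.5
```

```bash
python3 go.py .604 -.3285 .0105 1.5708
```

```text
18.45 [ 0.6029 -0.3287  0.0177] [-3.141e+00 -1.000e-03  1.569e+00] [-0.56  0.67  1.58  0.    0.9  -0.56]
[0.0002 0.0011 0.0072] -0.002
```

Emit:
carry_out([
  [[0.01,0,0.001,0.003,0],[0.01,0,0.001,0.006,0],[0.01,0,0.001,0.007,0],[0.01,0,0.001,0.007,0],[0.01,0,0.001,0.007,0]],
])

```text
t: 18.87
eef_pos: [0.6045, -0.3289, 0.0113]
tcp_rot: [-3.142, -0.0, 1.569]
wrist_force: [-0.9, 0.6, -0.6]
gripper_width: 0.19
finger_force: 24.5
```

Emit:
carry_out([
  [[0.034,0,0,0,0],[0.034,0,0,0,0],[0.034,0,0,0,0],[0.034,0,0,-0.005,0],[0.034,0,0,-0.03,0],[0.034,0,0,-0.06,0],[0.034,-0.015,-0.02,-0.09,-0.08],[0.034,-0.04,-0.045,-0.1,-0.18],[0.034,-0.065,-0.075,-0.1,-0.28],[0.034,-0.09,-0.105,-0.1,-0.38],[0.034,-0.12,-0.135,-0.1,-0.46],[0.034,-0.12,-0.135,-0.1,-0.46]],
])

```text
t: 19.87
eef_pos: [0.4641, -0.4539, 0.1123]
tcp_rot: [-3.138, 0.002, 2.026]
wrist_force: [-0.9, -0.4, 0.1]
gripper_width: 0.403
finger_force: 0.0
```

```bash
python3 - <<'E'
from h import *
c=snap('wrist','w7');o=observe();print(o['eef_pos'],o['tcp_rot'],o['gripper_width'])
for p in([.47,-.449,.02],[.484,-.4775,.002]): print((np.array(proj(c,p))-[130,160])*2.5)
cv2.imwrite('pics/w7b.png',cv2.resize(c['image'][160:400,130:450],None,fx=2.5,fy=2.5,interpolation=cv2.INTER_CUBIC))
E
```

```text
[ 0.46635198 -0.45183051  0.11213807] [-3.14097924e+00  1.33208279e-03  2.02329474e+00] 0.3991009564202952
[394.77190758 116.54200606]
[392.37882047 199.74884405]
```

View pics/w7b.png

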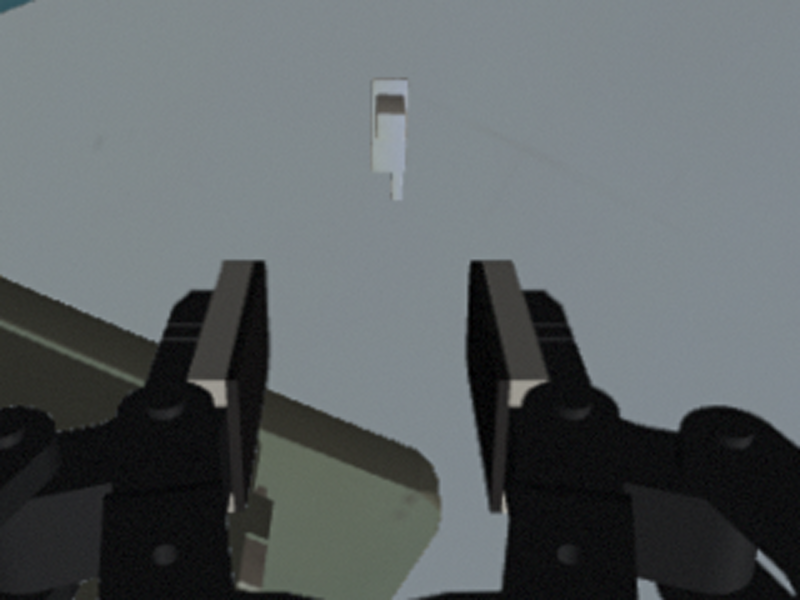

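```bash
python3 - <<'E'
from h import *
c=load('w7')
P=lambda u,v:(c,130+u/2.5,160+v/2.5)
s=atz(*P(390.5,124),.02);h1=atz(*P(371,79),.002);h2=atz(*P(409,79),.002);e=atz(*P(372,170),.002)
print('shank',s,'width',np.linalg.norm(h2-h1),'left edge yaw',np.arctan2(*(e-h1)[[1,0]]), 'toe',atz(*P(397,200),.002))
m=(h1+h2)/2;d=(e-h1)/np.linalg.norm(e-h1);print('shank from heel',m+d*8)
E
python3 go.py .47 -.449 .009 2.03
```

```text
shank [ 0.46992028 -0.45134168  0.02      ] width 0.010557950289370061 left edge yaw -1.104085259122603 toe [ 0.48524142 -0.47698049  0.002     ]
shank from heel [ 4.06665587e+00 -7.58948418e+00  2.00000000e-03]
19.9167 [ 0.4664 -0.4518  0.1121] [-3.141e+00  1.000e-03  2.023e+00] [-0.84  0.48  1.66 -0.    1.01 -1.29]
[0.0011 0.0046 0.1031] -0.007
```

Emit:
carry_out([
  [[0.03,0,0.003,0.02,-0.007],[0.03,0,0.003,0.045,-0.007],[0.03,0,0.003,0.065,-0.007],[0.03,0,0.003,0.08,-0.007],[0.03,0,0.003,0.09,-0.007],[0.03,0,0.003,0.096,-0.007],[0.03,0,0.003,0.096,-0.007],[0.03,0,0.003,0.096,-0.007]],
])

```text
t: 20.58
eef_pos: [0.4726, -0.4475, 0.0157]
tcp_rot: [3.141, 0.001, 2.036]
wrist_force: [2.1, 0.1, 0.9]
gripper_width: 0.351
finger_force: 0.0
```

```bash
python3 go.py .47 -.4503 .009 2.035
```

```text
20.5833 [ 0.4726 -0.4475  0.0157] [3.141e+00 1.000e-03 2.036e+00] [-0.83  0.61  1.68  0.    0.85 -1.29]
[-0.0014 -0.0035  0.0067] 0.001
```

Emit:
carry_out([
  [[0.03,-0.0015,-0.003,0.003,0],[0.03,-0.0015,-0.003,0.006,0],[0.03,-0.0015,-0.003,0.006,0],[0.03,-0.0015,-0.003,0.006,0],[0,-0.0015,-0.003,0.006,0],[0,-0.0015,-0.003,0.006,0],[0,-0.0015,-0.003,0.006,0],[0,-0.0015,-0.003,0.006,0],[0,-0.0015,-0.003,0.006,0],[0,-0.0015,-0.003,0.006,0],[0,-0.0015,-0.003,0.006,0]],
], grip_force=30)

```text
t: 21.5
eef_pos: [0.47, -0.4501, 0.0095]
tcp_rot: [3.142, 0.0, 2.036]
wrist_force: [-0.4, 0.3, 1.1]
gripper_width: 0.079
finger_force: 30.1
```

```bash
python3 - <<'E'
from h import *
c=snap('wrist','w8');o=observe();print(o['eef_pos'],o['tcp_rot'],o['gripper_width'])
cv2.imwrite('pics/w8b.png',cv2.resize(c['image'][160:400,130:450],None,fx=2.5,fy=2.5,interpolation=cv2.INTER_CUBIC))
E
```

```text
[ 0.47000629 -0.45011649  0.00945365] [3.14155561e+00 2.15742873e-04 2.03580190e+00] 0.08062133382222723
```

View pics/w8b.png

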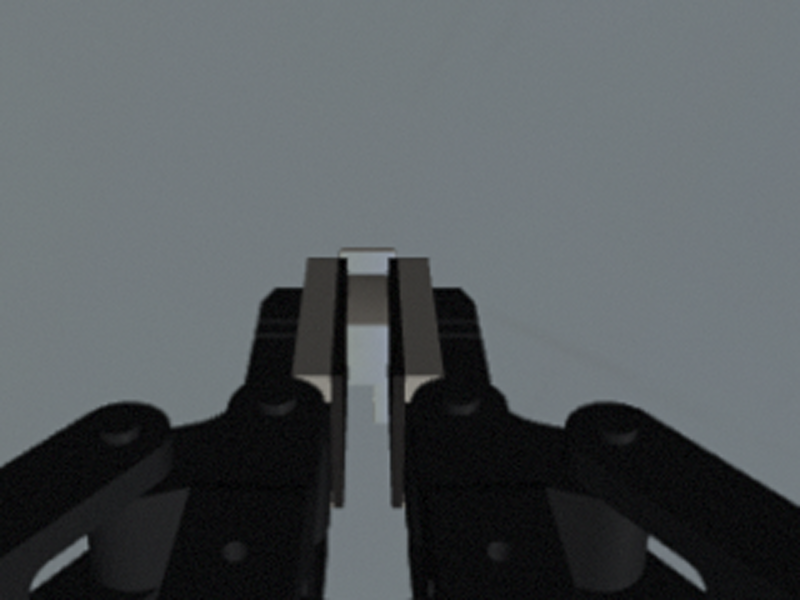

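Emit:
carry_out([
  [[0,0,0,-0.02,0],[0,0,0,-0.05,0],[0,0,0,-0.08,-0.08],[0,0.025,0.004,-0.1,-0.2],[0,0.055,0.008,-0.1,-0.32],[0,0.085,0.013,-0.1,-0.44],[0,0.115,0.018,-0.1,-0.56],[0,0.145,0.022,-0.1,-0.68],[0,0.175,0.027,-0.1,-0.8],[0,0.2,0.031,-0.1,-0.92],[0,0.221,0.034,-0.1,-1.02],[0,0.221,0.034,-0.1,-1.08]],
])

```text
t: 22.55
eef_pos: [0.3982, -0.2327, 0.1081]
tcp_rot: [3.138, -0.004, 3.122]
wrist_force: [-0.3, -0.1, -0.5]
gripper_width: 0.074
finger_force: 29.9
```

Emit:
carry_out([
  [[0,0,0,0,0],[0,0,0,0.01,0],[0,0,0,0.03,0],[0,0,0,0.05,0],[0,0,0,0.07,0],[0,0,0,0.08,0],[0,0,0,0.08,0],[0,0,0,0.08,0]],
])

```text
t: 23.22
eef_pos: [0.401, -0.2374, 0.0286]
tcp_rot: [3.141, -0.001, 3.115]
wrist_force: [-0.8, -0.1, 0.1]
gripper_width: 0.077
finger_force: 29.9
```

```bash
python3 go.py .401 -.237 .015 3.117; python3 - <<'E'
from h import *
c=snap('wrist','w9')
cv2.imwrite('pics/w9b.png',cv2.resize(c['image'][160:400,130:450],None,fx=2.5,fy=2.5,interpolation=cv2.INTER_CUBIC))
E
```

```text
23.2167 [ 0.401  -0.2374  0.0286] [ 3.141e+00 -1.000e-03  3.115e+00] [-0.63  0.32  2.12  0.    0.7  -2.17]
[-0.0001  0.0004  0.0136] -0.002
```

View pics/w9b.png

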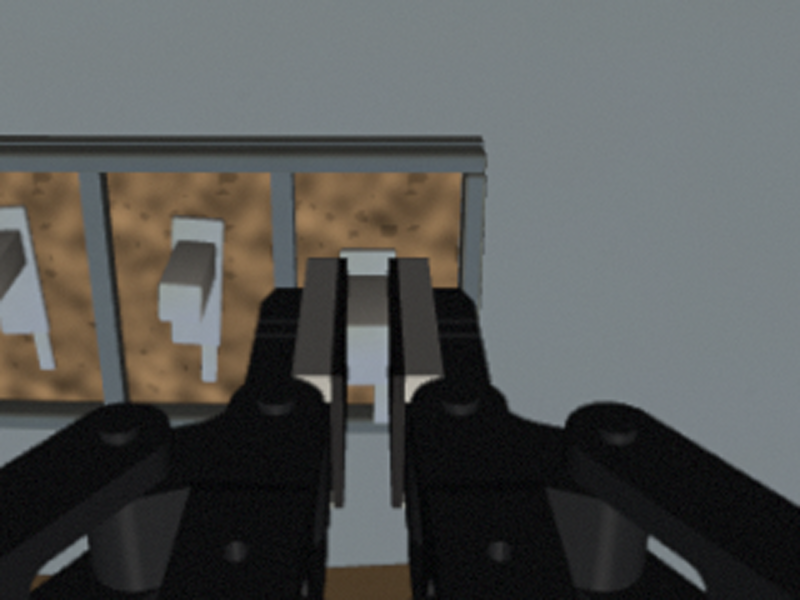

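```bash
python3 - <<'E'
from h import *
c=load('w9')
P=lambda u,v:(c,130+u/2.5,160+v/2.5)
for n,u,v,z in[('nearL',295,172,.01),('nearR',462,172,.01),('farR?',300,405,.005),('heel',368,249,.019),('toe',380,423,.019)]:print(n,atz(*P(u,v),z).round(4))
E
```

```text
nearL [ 0.3842 -0.2505  0.01  ]
nearR [ 0.385  -0.2199  0.01  ]
farR? [ 0.4386 -0.2527  0.005 ]
heel [ 0.3957 -0.2374  0.019 ]
toe [ 0.4331 -0.2361  0.019 ]
```

Emit:
carry_out([
  [[0,0.0025,0.001,0,0],[0,0.0025,0.001,0.004,0],[0,0.0025,0.001,0.008,0],[0,0.0025,0.001,0.011,0],[0,0.0025,0.001,0.013,0],[0,0.0025,0.001,0.013,0],[0,0.0025,0.001,0.013,0]],
])

```text
t: 23.85
eef_pos: [0.3986, -0.236, 0.0161]
tcp_rot: [3.141, -0.0, 3.116]
wrist_force: [0.0, -0.4, 0.2]
gripper_width: 0.074
finger_force: 29.9
```

Emit:
carry_out([
  [[0,0,0,0.001,0],[0,0,0,0.0015,0],[0,0,0,0.0015,0],[0,0,0,0.0015,0]],
])

```text
t: 24.18
eef_pos: [0.3988, -0.2361, 0.0148]
tcp_rot: [3.142, -0.0, 3.116]
wrist_force: [-0.3, -0.1, -0.9]
gripper_width: 0.078
finger_force: 29.9
```

Emit:
carry_out([
  [[0.02,0,0,0,0],[0.02,0,0,0,0],[0.02,0,0,0,0],[0.02,0,0,-0.005,0],[0.02,0,0,-0.02,0],[0.02,0,0,-0.05,0],[0.02,0,0,-0.09,0],[0.02,0,0,-0.13,0],[0.02,0.02,-0.03,-0.16,0],[0.02,0.04,-0.06,-0.18,0],[0.02,0.06,-0.09,-0.2,0],[0.02,0.08,-0.12,-0.2,0]],
])

```text
t: 25.18
eef_pos: [0.317, -0.3571, 0.2201]
tcp_rot: [-3.134, 0.006, 3.118]
wrist_force: [1.1, -1.0, 0.5]
gripper_width: 0.234
finger_force: 0.0
```

Emit:
carry_out([
  [[0.02,0.01,-0.03,0,0],[0.02,0.02,-0.06,0,0],[0.02,0.03,-0.09,0,0],[0.02,0.03,-0.1,0,0],[0.02,0.03,-0.1,0,0]],
])

```text
t: 25.6
eef_pos: [0.2825, -0.4556, 0.2153]
tcp_rot: [-3.14, 0.001, 3.113]
wrist_force: [0.2, 0.2, -0.3]
gripper_width: 0.231
finger_force: 0.0
```

```bash
python3 - <<'E'
from h import *
t=snap('top','top9');s=snap('scene','scene9')
i=t['image'][110:290,190:370];j=s['image'][180:320,165:325]
cv2.imwrite('pics/end.png',np.hstack([cv2.resize(i,(400,400),interpolation=cv2.INTER_CUBIC),cv2.resize(j,(400,400),interpolation=cv2.INTER_CUBIC)]))
E
```

```text
(no output)
```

View pics/end.png

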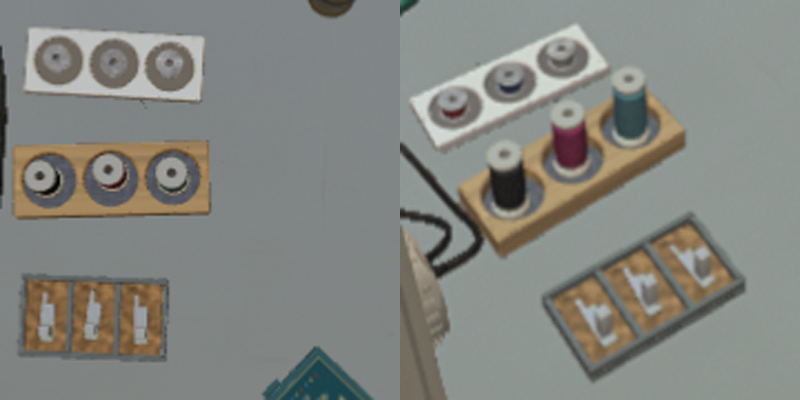

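```bash
python3 - <<'E'
from h import *
t=load('top9');s=load('scene9')
T=lambda u,v:(t,190+u*.45,110+v*.45)
S=lambda u,v:(s,165+(u-400)*.4,180+v*.35)
for n,a,b,g in[('blk',(43,177),(505,151),(.515,-.238)),('mag',(109,170),(568,107),(.517,-.285)),('fix',(173,174),(630,75),(.518,-.332)),('b43',(57,60),(453,101),(.6085,-.2425)),('b-43',(169,63),(563,45),(.604,-.3285)),]:
    p,r=tri(T(*a),S(*b));print(n,p.round(4),r[0].round(4),g)
E
```

```text
blk [ 0.5141 -0.2379  0.0488] 0.0008 (0.515, -0.238)
mag [ 0.5189 -0.2871  0.0523] 0.0001 (0.517, -0.285)
fix [ 0.5161 -0.3337  0.0548] 0.0 (0.518, -0.332)
b43 [ 0.6074 -0.2424  0.0128] 0.0001 (0.6085, -0.2425)
b-43 [ 0.604  -0.3296  0.0175] 0.0012 (0.604, -0.3285)
```

```bash
python3 -c "
from cell import *
print(close_job())"
```

```text
the job is handed in; nothing more can be done
None
```

I handed the job in at about 26 s. The last pictures show both spools, both bobbins and the foot in their empty places, the spools and bobbins within about 3 mm of centre; the judge's result was not shown.

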